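# Reassemble the probe thermometer dock

### The arm

A 6-joint arm with a two-finger parallel gripper is mounted at the origin on a cart in front of the work surface, level with it; the furniture and walls round the work are solid. World frame = base frame: x ahead of the robot, y to its left, z up, the work surface at z = 0. Lengths are in m, angles in rad, forces in N, time in s.
With the tool pointing down it reaches from about 0.25 to 0.775 m from the base axis. Payload 8.9 kg.
Tool frame: the origin (TCP) lies at the very end of the fingers, on their centre line; the grasp point (between the pads) lies 19 mm behind it; z points along the fingers, y is the line along which they close (so a half turn about z gives the same grasp; the last joint's range is limited). The gripper opens to 85 mm and grips with 20 to 120 N. Pads are 22 mm wide; open, the fingers measure 114 mm over their backs; the gripper's body (76 mm by 85 mm) begins 54 mm behind the grasp point. The pads swing forward as they close: fully open they stand 13 mm farther back than shut.
Start: joints at [1.178, 0.291, -0.153, 1.127, 0, 1.431], TCP at [0.132, 0.508, 0.231] pointing down, gripper open.
Joint ranges: [-2.52, 2.52], [-0.91, 1.74], [-1.3, 1.37], [-1.96, 2.02], [-1.52, 1.47], [-3.14, 3.14]. Speed limits (rad/s): [2.22, 2.22, 2.79, 3.14, 3.14, 3.14].

### API

Orientations are given as a rotation vector (axis times angle).
In Python, from bench import read_state, read_camera, sign_off, spot_in gives the robot as it stands.
- The arm moves only by the tool apply_moves, never from a script. Its argument "deltas" is a list of rows, each a list of 3 entries, a list of its own where there are three numbers: the turn, a rotation vector about the tool's x, y, z in degrees, then the shift along the tool's x, y, z in m, then the closure, from 0 (fully open) to 1 (shut). A call has 1 to 10 rows; each row is the pose to reach, as a shift and turn from the pose commanded when the call began, along the tool's axes at that moment; what a row does not reach only later rows make up. A row lasts 1/10 s, in which the tool goes at most 50 mm and 8.59 degrees, less where a joint would pass 70% of its speed; a pose out of reach is approached as far as the arm can. A call with a gripper value outside its range is refused whole. The fingers move at their own pace and stop on an object; "newtons" is the grip in N (left out, the last holds). Time passes only in rows, so rows that repeat a pose let the fingers close. It gives the time, the measured TCP pose, the force, the opening and the grip force at its end, in the units of the state.
- read_state(): the state, without advancing time (a new reading comes with each control period).
- read_camera(name): name is "scene" or "top" or "wrist"; returns a dict with "pixels" (480x640x3 uint8, red, green, blue), "fx", "fy", "cx", "cy" (pixels), "extrinsics" (4x4, takes a point from world to camera coordinates); the wrist camera has in their place "hand_eye" (4x4, takes a point from camera to tool coordinates, whose origin is the TCP and whose axes are the flange's). Camera axes: x right, y up, looking along -z (the intrinsics and any distortion apply to the point x, -y, -z); pixel columns grow to the right and rows downward; lengths in m; the calibration is good to about 2 mm. The wrist camera is an equidistant fisheye: a pixel r from the principal point sees the ray r / f radians off the axis. A picture is of the moment at which its call begins: read the wrist's pose just before it. There is no depth.
- sign_off(): hands the job in; it is judged then, once.
Trained networks look in a picture, given as the dict that the camera call returned (one of the last four; its "shot" number tells which), for a name from the list of things; names that differ only in an ending like _2 or _b are one class to them, and where a whole thing is asked for, a point or a joint stands for the part that bears it (a point fixed in the world has none). Each returns a list of dicts, best first, with "conf" (0 to 1); they miss things now and then, are a little off and sometimes report something else, mostly with a low value. They report only what shows in the picture. A call takes as long as a camera call.
- spot_in(picture, target): "point" ([x, y, z] in m, in world coordinates, good to about 4 mm: the middle of the surface that is visible of it).
The state is a dict: "clock": time; "q": joint angles; "qd": joint speeds; "joint_efforts": joint torques, N m; "position": TCP position; "ee_rot": TCP orientation; "force": force on the tool from outside, world axes, zero at the start; "moment": the same for the moment, N m; "finger_gap": finger opening in m; "grip_force": force on a finger pad.
Only numpy, scipy, OpenCV 4.12 (cv2) and the standard library are available. Lean on these libraries where they do the work, as an engineer would, in place of code of your own. Each camera call takes 0.05 s, during which the arm holds its last target. There are 200 camera calls.

### The job

Put the washed thermometer dock back together: lower the metal cover gently (do not drop it) over the two pins of the wooden dock until it lies flush, then take the probe thermometer (straight cylindrical handle) from the drainer and push it point down through the cover's opening until its handle sits fully home on the cover. Leave the cake tester with the wooden knob in the drainer and the pepper mill and spice jar where they are, and let go of everything.

Things in the scene. Friction and masses are not known exactly. Their poses are not given: they have to be found in the camera images.
- dock: Fixed wooden block, 80 (x) x 150 (y) x 60 (z) mm; origin at centre of underside, z up. Steel pins, 10 mm thick, 22 mm high, tips tapered, on its top at y = +-55 mm. Central bore 20 mm wide, 56 deep; 20 mm down, two sprung rubber bars grip the probe: pushing past them takes roughly 6 to 15 N; the probe's weight alone will not, and it stays where left.
- cover: Loose steel-grey metal plate, 80 (x) x 150 (y) x 8 (z) mm, 250 g, with a square boss to grip, 34 x 34 mm, 32 high, on its centre. Origin at centre of underside, z up. Pin holes of 13 mm at y = +-55 mm; a round 14 mm opening runs down through boss and plate. Fits either way round. Starts flat on the worktop left or right of the dock; flush, its origin is 60 mm above the dock's.
- cover_mouth (a point): Centre of the cover's opening, at the top of the boss, 40 mm above the cover's underside; axes as the cover's.
- drainer: Fixed two-hole wooden drainer; foot 70 (x) x 160 (y) mm, its top plate 60 x 150 mm, upper face 100 mm above the worktop, on four thin legs. Origin at the centre of its underside. Holes of 16 mm diameter at y = +35 and -35 mm; the thermometer stands in one, the cake tester in the other.
- thermometer: Probe thermometer, 165 mm long, 90 g, upright in the drainer, its handle resting on the drainer's top. Grey straight cylindrical handle, 26 mm wide, 75 long; pointed steel stem below, 10 mm wide, 90 long, last 15 mm tapered. Origin on the axis at the flat underside of the handle, z towards the handle; point at z = -90 mm. Fully home, its origin lies at the cover's mouth.
- tester: Cake tester to be left alone: the same steel stem, but a round wooden knob 32 mm wide and 43 mm high; stands in the other hole of the drainer. Origin on the axis at the underside of the knob.
- mill: Loose wooden pepper mill, 52 mm wide, 172 mm high, standing behind the work; origin at the centre of its underside.
- jar: Loose spice jar, 57 mm wide, 89 mm high, standing behind the work, right of the mill; origin at the centre of its underside.

How it is judged:
On the way, in this order (a step that is already met when the one before it is completed fails the run):
1. the cover lies flush on the dock, over both pins (z of cover in the frame of dock between 0.057 and 0.0625 m and horizontal distance between cover and dock below 0.005 m and angle between the y axis of cover and the y axis of dock, either way round below 0.1 rad and angle between cover's own z axis and vertical below 0.035 rad), for 0.3 s.
2. the thermometer is pushed fully home through the cover (z of thermometer in the frame of cover_mouth below 0.003 m and horizontal distance between thermometer and cover_mouth below 0.005 m and angle between thermometer's own z axis and vertical below 0.1 rad), for 0.2 s.
At the end, for the whole second after the job is handed in: Cover flush on the dock over both pins (2.5 mm in height, 5 mm sideways, 2 deg tilt); thermometer through it, handle within 3 mm of the boss top, upright within 6 deg, both at rest; tester in the drainer (30 mm), mill and jar within 40 mm of where they stood (all of step 1 and all of step 2 and z of thermometer in the frame of cover_mouth above -0.003 m and linear speed of each of thermometer, cover below 0.02 m/s and distance of tester from where it was at the start of the episode below 0.03 m and distance of each of mill, jar from where it was at the start of the episode below 0.04 m); the robot touches nothing.
It fails at once if the cover is dropped onto the dock (horizontal distance between cover and dock below 0.03 m and z of cover in the frame of dock between 0.058 and 0.085 m and linear speed of cover above 0.5 m/s).
It fails at once if the cake tester is taken from the drainer (distance of tester from where it was at the start of the episode above 0.03 m).
It fails at once if the pepper mill is displaced or knocked over (distance of mill from where it was at the start of the episode above 0.04 m or angle between mill's own z axis and vertical above 0.5 rad).
It fails at once if the spice jar is displaced or knocked over (distance of jar from where it was at the start of the episode above 0.04 m or angle between jar's own z axis and vertical above 0.5 rad).
It also fails if it takes over 67 s, if anything falls off the work surface, if the arm or the gripper's body presses on something with over 40 N, if the wrist force passes 120 N, or if a joint passes its speed limit or range.

## Working session

There is one attempt and no reset: what is moved stays moved. The work goes in short steps, Python scripts to look and compute and a tool call to move; the robot and the scene stay as the last step left them, time stands still between calls to the robot, and variables do not carry over. Pictures are saved under pics/ and viewed, at most 12 in all, crops included, and the job is handed in when it is done.

Besides the shell and the picture viewer there is one more tool, called after ">>>" as a command line: name --argument value ..., lists and objects as JSON in quotes. apply_moves: Moves the arm, as the interface text tells. Its arguments: {"type":"object","properties":{"deltas":{"type":"array"},"newtons":{"type":"number"}},"required":["deltas"]}

```bash
mkdir -p pics; python3 - <<'E'
from bench import *
import cv2,numpy as np
s=read_state();print(s)
for n in("scene","top"):
    p=read_camera(n);cv2.imwrite(f"pics/{n}0.png",p["pixels"][:,:,::-1])
    print(n,p["fx"],p["fy"],p["cx"],p["cy"],np.round(p["extrinsics"],4).tolist(),[k for k in p])
    for t in("dock","cover","drainer","thermometer","tester","mill","jar"):
        print(t,[(np.round(d["point"],3).tolist(),round(d["conf"],2)) for d in spot_in(p,t)][:3])
E
```

```text
{'clock': 0.0, 'q': array([ 1.17770470e+00,  2.91267324e-01, -1.54138648e-01,  1.12664757e+00,
       -1.67870915e-05,  1.43149709e+00]), 'qd': array([ 6.38817402e-04,  8.66079670e-04, -9.86938209e-04,  1.52381879e-04,
       -1.39159090e-03,  7.87255796e-05]), 'joint_efforts': array([ 1.35038558e-04, -5.37149584e+01,  3.31366467e+01,  1.60803669e-02,
       -1.77929469e-04,  1.83015732e-05]), 'position': array([0.13165298, 0.50778819, 0.23073441]), 'ee_rot': array([-3.97547210e-01, -3.11602003e+00,  1.91201687e-03]), 'force': array([-0.02200002, -0.89512544, -0.09597064]), 'moment': array([-0.02004737, -0.00891492,  0.00165582]), 'grip_force': 0.0, 'finger_gap': 0.08577960866942322}
scene 469.21033982646367 469.21033982646367 328.8347027631346 233.79105909465787 [[-0.8852, -0.4646, -0.0233, 0.5155], [0.1855, -0.3985, 0.8982, -0.1982], [-0.4266, 0.7908, 0.439, -0.992], [0.0, 0.0, 0.0, 1.0]] ['pixels', 'fx', 'fy', 'cx', 'cy', 'extrinsics', 'shot']
dock [([0.561, 0.04, 0.056], 0.69)]
cover [([0.45, -0.308, 0.01], 0.87)]
drainer [([0.491, 0.334, 0.023], 0.98)]
thermometer [([0.506, 0.283, 0.144], 0.73)]
tester [([0.49, 0.342, 0.122], 0.71)]
mill [([0.702, 0.272, 0.091], 0.59), ([0.504, 0.278, 0.143], 0.32)]
jar [([0.687, -0.212, 0.055], 0.75)]
top 521.8214030198928 521.8214030198928 315.20526795103905 235.0052199554982 [[0.003, -0.9998, -0.02, 0.0084], [0.9903, 0.0002, 0.1387, -0.5733], [-0.1387, -0.0202, 0.9901, -1.2163], [0.0, 0.0, 0.0, 1.0]] ['pixels', 'fx', 'fy', 'cx', 'cy', 'extrinsics', 'shot']
dock [([0.573, -0.006, 0.058], 0.97)]
cover [([0.445, -0.321, 0.01], 0.82), ([0.571, -0.005, 0.059], 0.17)]
drainer [([0.496, 0.296, 0.099], 0.89)]
thermometer [([0.501, 0.261, 0.177], 0.46)]
tester [([0.49, 0.33, 0.142], 0.74)]
mill [([0.697, 0.249, 0.118], 0.73)]
jar [([0.687, -0.224, 0.082], 0.93)]
```

View pics/top0.png

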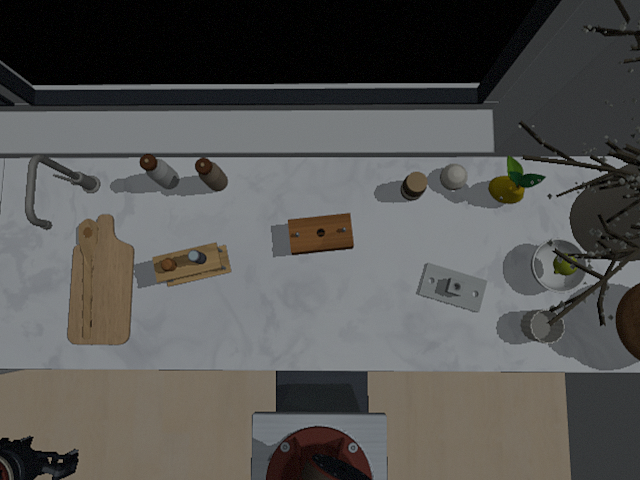

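View pics/scene0.png

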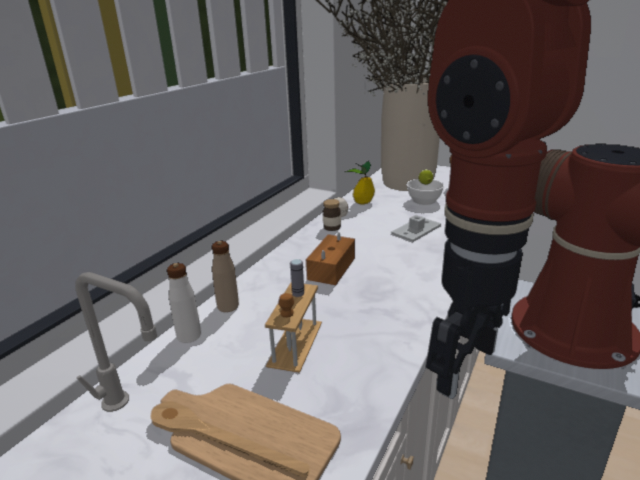

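The top picture shows the dock at (321,233), the cover at (452,287) with its boss at (453,286), the drainer at (192,264), the thermometer's grey handle at (197,257) and the tester's knob at (167,265). The scene picture agrees. Approximate yaws are dock +5°, cover -17° and drainer +14°.

```bash
cat > h.py <<'E'
from bench import *
import cv2,numpy as np,sys
from scipy.spatial.transform import Rotation as R
np.set_printoptions(precision=4,suppress=True)
def T():
    s=read_state();M=np.eye(4);M[:3,:3]=R.from_rotvec(s["ee_rot"]).as_matrix();M[:3,3]=s["position"];return M
def go(p,ydir):  # target TCP, tool pointing down, tool y along ydir (deg, world), either way
    M=T();out=[]
    for a in (ydir,ydir+180):
        y=np.array([np.cos(np.radians(a)),np.sin(np.radians(a)),0]);z=np.array([0,0,-1.]);
        G=np.c_[np.cross(y,z),y,z]
        out.append(R.from_matrix(M[:3,:3].T@G).as_rotvec(degrees=True))
    out.sort(key=np.linalg.norm)
    print("turn",out[0],"alt",out[1],"shift",M[:3,:3].T@(np.array(p)-M[:3,3]))
def pix_plane(p,M,uv,z):  # wrist pixels -> world at height z
    d=(np.array(uv,float)-[p["cx"],p["cy"]])/[p["fx"],p["fy"]];th=np.linalg.norm(d,axis=1,keepdims=True)
    c=np.c_[np.sin(th)*d/th,np.cos(th)]*[1,-1,-1]
    H=M@p["hand_eye"];r=c@H[:3,:3].T
    return H[:3,3]+r*((z-H[2,3])/r[:,2:])
def proj(p,M,X):
    c=(np.c_[X,np.ones(len(X))]@np.linalg.inv(M@p["hand_eye"]).T)[:,:3]*[1,-1,-1]
    r=np.linalg.norm(c[:,:2],axis=1,keepdims=True);th=np.arctan2(r,c[:,2:])
    return c[:,:2]/r*th*[p["fx"],p["fy"]]+[p["cx"],p["cy"]]
E
python3 - <<'E'
from h import *
print(T());p=read_camera("wrist");print(p["hand_eye"],p["fx"],p["cx"],p["cy"])
go([.42,-.32,.23],-17)
E
```

```text
[[-0.968   0.2511  0.      0.1318]
 [ 0.2511  0.968  -0.      0.5081]
 [-0.     -0.     -1.      0.2313]
 [ 0.      0.      0.      1.    ]]
[[ 0.      0.956   0.2935  0.0762]
 [ 1.     -0.     -0.     -0.    ]
 [-0.      0.2935 -0.956  -0.1431]
 [ 0.      0.      0.      1.    ]] 371.64829954431775 313.62041758411453 243.38840726894526
turn [ -0.0014   0.002  -87.5382] alt [ 0.002   0.0014 92.4618] shift [-0.4869 -0.7293  0.0013]
```

>>> apply_moves --deltas '[[[0,0,92.5],[-0.487,-0.729,0],0.3],[[0,0,92.5],[-0.487,-0.729,0],0.3],[[0,0,92.5],[-0.487,-0.729,0],0.3],[[0,0,92.5],[-0.487,-0.729,0],0.3],[[0,0,92.5],[-0.487,-0.729,0],0.3],[[0,0,92.5],[-0.487,-0.729,0],0.3],[[0,0,92.5],[-0.487,-0.729,0],0.3],[[0,0,92.5],[-0.487,-0.729,0],0.3],[[0,0,92.5],[-0.487,-0.729,0],0.3],[[0,0,92.5],[-0.487,-0.729,0],0.3]]'

```text
clock: 1.85
position: [0.2926, 0.0489, 0.2317]
ee_rot: [2.373, 2.057, 0.002]
force: [2.4, 1.3, 0.0]
finger_gap: 0.06
grip_force: 0.0
```

```bash
python3 - <<'E'
from h import *
print(T());s=read_state();print(s["q"],s["finger_gap"],s["clock"])
go([.42,-.32,.23],-17)
E
```

```text
[[ 0.142   0.9899  0.0017  0.2926]
 [ 0.9899 -0.142   0.0001  0.0489]
 [ 0.0003  0.0016 -1.      0.2317]
 [ 0.      0.      0.      1.    ]]
[-0.0831 -0.1625 -0.6449  1.0867  0.0002  1.6302] 0.06004974263325853 1.85
turn [ 0.0925 -0.0243  8.8341] alt [   0.0363    0.1385 -171.1658] shift [-0.347   0.1785  0.0019]
```

>>> apply_moves --deltas '[[[0,0,8.8],[-0.347,0.179,0.002],0.1],[[0,0,8.8],[-0.347,0.179,0.002],0.1],[[0,0,8.8],[-0.347,0.179,0.002],0.1],[[0,0,8.8],[-0.347,0.179,0.002],0.1],[[0,0,8.8],[-0.347,0.179,0.002],0.1],[[0,0,8.8],[-0.347,0.179,0.002],0.1],[[0,0,8.8],[-0.347,0.179,0.002],0.1],[[0,0,8.8],[-0.347,0.179,0.002],0.1],[[0,0,8.8],[-0.347,0.179,0.002],0.1],[[0,0,8.8],[-0.347,0.179,0.002],0.1]]'

```text
clock: 2.85
position: [0.4218, -0.3179, 0.2287]
ee_rot: [-2.52, -1.874, 0.0]
force: [-0.0, 0.5, 0.7]
finger_gap: 0.077
grip_force: 0.0
```

```bash
python3 - <<'E'
from h import *
M=T();p=read_camera("wrist");cv2.imwrite("pics/w1.png",p["pixels"][:,:,::-1]);print(M)
np.savez("w1.npz",M=M,**{k:p[k] for k in("fx","fy","cx","cy","hand_eye","pixels")})
print(proj(p,M,[[.445,-.32,.008],[.445,-.32,.04]]))
for t in("cover","cover_mouth"):print(spot_in(p,t))
E
```

```text
[[ 0.2878  0.9577 -0.0009  0.4218]
 [ 0.9577 -0.2878  0.0011 -0.3179]
 [ 0.0008 -0.0012 -1.      0.2287]
 [ 0.      0.      0.      1.    ]]
[[338.1599 203.5629]
 [340.3213 210.2184]]
[{'point': [0.4499, -0.3156, 0.0083], 'conf': 0.97}]
[{'point': [0.4506, -0.3172, 0.0052], 'conf': 0.91}]
```

View pics/w1.png

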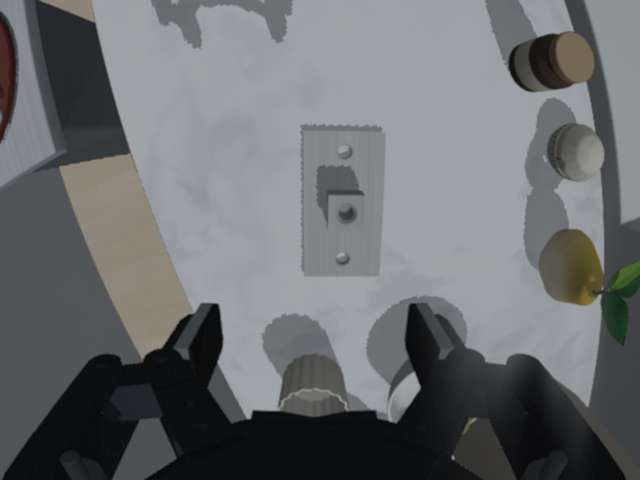

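The boss opening shows at (347,212) and the pin holes at (344,151) and (342,258); the plate is nearly aligned with the image. The fingers are open on either side.

```bash
cat >> h.py <<'E'
def load(f):
    d=np.load(f);return d,d["M"]
E
python3 - <<'E'
from h import *
p,M=load("w1.npz")
h=pix_plane(p,M,[[344,151],[342,258]],.008);m=pix_plane(p,M,[[347,212]],.04)
print(h,m,h.mean(0),np.linalg.norm(h[0]-h[1]));d=h[0]-h[1];yaw=np.degrees(np.arctan2(d[1],d[0]))-90;print("cover yaw",yaw)
c=pix_plane(p,M,[[301,125],[385,129],[379,276],[303,275]],.008);print(c,c.mean(0))
for a,b in((0,3),(1,2)):
    e=c[a]-c[b];print(np.degrees(np.arctan2(e[1],e[0]))-90)
E
```

```text
[[ 0.465  -0.2712  0.008 ]
 [ 0.4333 -0.3764  0.008 ]] [[ 0.4504 -0.3233  0.04  ]] [ 0.4491 -0.3238  0.008 ] 0.1098456345946611
cover yaw -16.746345215093413
[[ 0.4323 -0.235   0.008 ]
 [ 0.5098 -0.261   0.008 ]
 [ 0.4659 -0.4076  0.008 ]
 [ 0.3889 -0.3829  0.008 ]] [ 0.4492 -0.3216  0.008 ]
-16.371524683842296
-16.67235544128367
```

```bash
python3 - <<'E'
from h import *
go([.4495,-.3235,.012],-16.6)
E
```

```text
turn [-0.0158 -0.0167 -0.012 ] alt [ -0.0262   0.0248 179.988 ] shift [0.0011 0.0286 0.2175]
```

>>> apply_moves --deltas '[[[0,0,0],[0.001,0.0286,0.03],0],[[0,0,0],[0.001,0.0286,0.07],0],[[0,0,0],[0.001,0.0286,0.11],0],[[0,0,0],[0.001,0.0286,0.14],0],[[0,0,0],[0.001,0.0286,0.17],0],[[0,0,0],[0.001,0.0286,0.19],0],[[0,0,0],[0.001,0.0286,0.205],0],[[0,0,0],[0.001,0.0286,0.213],0],[[0,0,0],[0.001,0.0286,0.217],0],[[0,0,0],[0.001,0.0286,0.217],0]]' --newtons 60

```text
clock: 4.0
position: [0.45, -0.3246, 0.0127]
ee_rot: [2.519, 1.877, 0.0]
force: [-0.5, -0.9, 1.3]
finger_gap: 0.0857
grip_force: 0.0
```

>>> apply_moves --deltas '[[[0,0,0],[0,0,0],0.5],[[0,0,0],[0,0,0],0.6],[[0,0,0],[0,0,0],0.8],[[0,0,0],[0,0,0],1],[[0,0,0],[0,0,0],1],[[0,0,0],[0,0,0],1],[[0,0,0],[0,0,0],1]]'

```text
clock: 4.7
position: [0.4502, -0.3252, 0.0129]
ee_rot: [2.519, 1.876, 0.0]
force: [-1.3, 1.1, 6.6]
finger_gap: 0.0329
grip_force: 60.8
```

```bash
python3 - <<'E'
from h import *
go([.52,-.15,.35],5)
E
```

```text
turn [  0.0468   0.0322 -21.6589] alt [  0.0451  -0.0654 158.3411] shift [ 0.1877  0.017  -0.3371]
```

>>> apply_moves --deltas '[[[0,0,0],[0,0,-0.01],1],[[0,0,0],[0,0,-0.03],1],[[0,0,0],[0,0,-0.06],1],[[0,0,-5],[0.03,0,-0.1],1],[[0,0,-10],[0.06,0.01,-0.14],1],[[0,0,-15],[0.09,0.017,-0.18],1],[[0,0,-20],[0.12,0.017,-0.22],1],[[0,0,-21.7],[0.15,0.017,-0.26],1],[[0,0,-21.7],[0.17,0.017,-0.3],1],[[0,0,-21.7],[0.188,0.017,-0.337],1]]'

```text
clock: 5.7
position: [0.5198, -0.148, 0.352]
ee_rot: [2.12, 2.317, 0.001]
force: [1.3, -0.6, -2.0]
finger_gap: 0.0327
grip_force: 60.1
```

>>> apply_moves --deltas '[[[0,0,0],[0,0,0],1],[[0,0,0],[0,0,0],1],[[0,0,0],[0,0,0],1]]'

```text
clock: 6.0
position: [0.5192, -0.1498, 0.348]
ee_rot: [-2.121, -2.315, 0.002]
force: [-1.3, -0.3, -2.3]
finger_gap: 0.0331
grip_force: 60.3
```

```bash
python3 - <<'E'
from h import *
M=T();p=read_camera("wrist");cv2.imwrite("pics/w2.png",p["pixels"][:,:,::-1]);print(M,read_state()["q"])
np.savez("w2.npz",M=M,**{k:p[k] for k in("fx","fy","cx","cy","hand_eye","pixels")})
for t in("cover","cover_mouth","dock"):print(spot_in(p,t))
E
```

```text
[[-0.0875  0.9962 -0.0023  0.5192]
 [ 0.9962  0.0875  0.0008 -0.1498]
 [ 0.001  -0.0022 -1.      0.348 ]
 [ 0.      0.      0.      1.    ]] [-0.4163  0.2918  0.1507  1.4326 -0.0002  1.0672]
[{'point': [0.5165, -0.1182, 0.3456], 'conf': 0.72}]
[{'point': [0.515, -0.1204, 0.3428], 'conf': 0.63}]
[{'point': [0.5729, 0.0055, 0.063], 'conf': 0.72}]
```

View pics/w2.png

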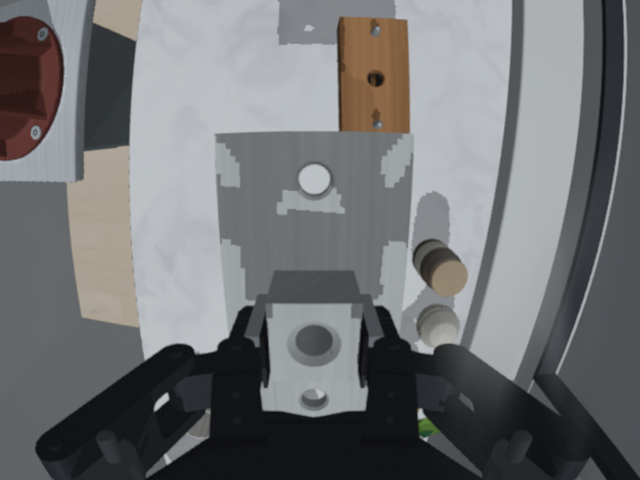

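The dock's bore is at (376,79), with its pins near (377,29) and (378,123). The held cover's near pin hole is at (315,179) and its boss opening at (314,344), and the cover sits squarely in the fingers.

```bash
python3 - <<'E'
from h import *
p,M=load("w2.npz");im=p["pixels"]
cv2.imwrite("pics/w2c.png",np.hstack([cv2.resize(im[10:140,320:430,::-1],None,fx=4,fy=4,interpolation=cv2.INTER_CUBIC)[:520],np.vstack([cv2.resize(im[150:210,280:350,::-1],None,fx=4,fy=4),cv2.resize(im[310:380,280:350,::-1],None,fx=4,fy=4)])[:520]]))
b=pix_plane(p,M,[[376,79]],.06);print("bore",b)
e=pix_plane(p,M,[[338,17],[339,131],[409,20],[410,131]],.06);print(e)
for a,c in((0,1),(2,3)):
    d=e[a]-e[c];print("edge yaw",np.degrees(np.arctan2(d[1],d[0]))-90)
u=.348-.0129
m=pix_plane(p,M,[[314.5,343]],u+.04);h=pix_plane(p,M,[[315,179]],u+.008);d=h-m
print("mouth",m,"hole",h,"dist",np.linalg.norm(d[:,:2]),"yaw",np.degrees(np.arctan2(d[0,1],d[0,0]))-90)
print("mouth-TCP in tool",M[:3,:3].T@(m[0]-M[:3,3]))
E
```

```text
bore [[ 0.576  -0.0044  0.06  ]]
[[ 0.5262  0.0662  0.06  ]
 [ 0.5392 -0.0701  0.06  ]
 [ 0.6092  0.0751  0.06  ]
 [ 0.6221 -0.0601  0.06  ]]
edge yaw 5.477193020227517
edge yaw 5.443866116629124
mouth [[ 0.5184 -0.1482  0.3751]] hole [[ 0.5136 -0.0932  0.3431]] dist 0.05515686569201259 yaw 4.8957775199106806
mouth-TCP in tool [ 0.0017 -0.0007 -0.0271]
```

View pics/w2c.png

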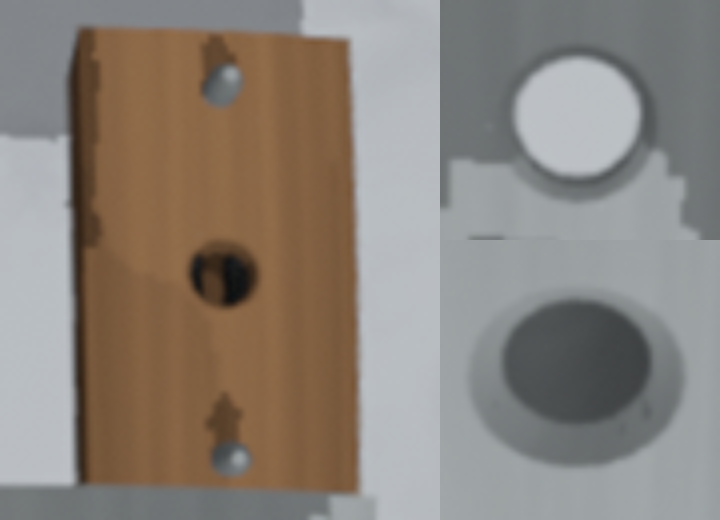

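```bash
python3 - <<'E'
from h import *
go([.5768,-.0058,.118],5.5)
E
```

```text
turn [-0.1105 -0.0591 -0.5106] alt [ -0.0926   0.1731 179.4893] shift [0.1384 0.0702 0.2302]
```

>>> apply_moves --deltas '[[[-0.1,-0.06,-0.5],[0.03,0.015,0.02],1],[[-0.1,-0.06,-0.5],[0.07,0.035,0.04],1],[[-0.1,-0.06,-0.5],[0.11,0.055,0.06],1],[[-0.1,-0.06,-0.5],[0.1385,0.07,0.09],1],[[-0.1,-0.06,-0.5],[0.1385,0.07,0.12],1],[[-0.1,-0.06,-0.5],[0.1385,0.07,0.15],1],[[-0.1,-0.06,-0.5],[0.1385,0.07,0.18],1],[[-0.1,-0.06,-0.5],[0.1385,0.07,0.205],1],[[-0.1,-0.06,-0.5],[0.1385,0.07,0.22],1],[[-0.1,-0.06,-0.5],[0.1385,0.07,0.23],1]]'

```text
clock: 7.2
position: [0.5764, -0.0057, 0.1174]
ee_rot: [-2.112, -2.325, 0.002]
force: [-0.3, -0.2, -3.0]
finger_gap: 0.0331
grip_force: 60.3
```

>>> apply_moves --deltas '[[[0,0,0],[0,0,0],1],[[0,0,0],[0,0,0],1],[[0,0,0],[0,0,0],1]]'

```text
clock: 7.5
position: [0.5783, -0.0057, 0.1203]
ee_rot: [2.109, 2.324, 0.002]
force: [0.0, -0.2, -2.5]
finger_gap: 0.033
grip_force: 60.3
```

```bash
python3 - <<'E'
from h import *
M=T();p=read_camera("wrist");print(M,read_state()["clock"])
np.savez("w3.npz",M=M,**{k:p[k] for k in("fx","fy","cx","cy","hand_eye","pixels")})
im=p["pixels"]
q=read_camera("top")["pixels"];s=read_camera("scene")["pixels"]
a=cv2.resize(im[100:400,200:440],(480,600),interpolation=cv2.INTER_CUBIC)
b=cv2.resize(im[145:220,275:355],(320,300),interpolation=cv2.INTER_CUBIC)
c=cv2.resize(s[215:295,290:375],(320,300),interpolation=cv2.INTER_CUBIC)
cv2.imwrite("pics/w3.png",np.hstack([a,np.vstack([b,c])])[:,:,::-1])
E
```

```text
[[-0.0964  0.9953  0.0034  0.5783]
 [ 0.9953  0.0964 -0.0011 -0.0057]
 [-0.0014  0.0033 -1.      0.1203]
 [ 0.      0.      0.      1.    ]] 7.55
```

View pics/w3.png

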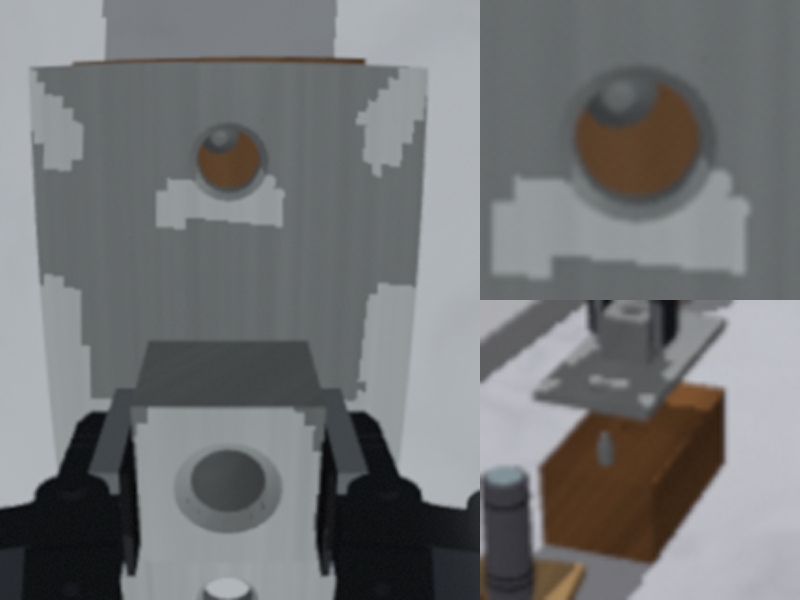

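Through the near pin hole (centre about (316,180.5)), the pin tip shows at (310,168.8), so the cover still needs a small correction.

```bash
python3 - <<'E'
from h import *
p,M=load("w3.npz")
for z in (.1203,.118):
    M[2,3]=z;u=z-.0129
    tip=pix_plane(p,M,[[310,168.8]],.082)[0];hole=pix_plane(p,M,[[316,180.5]],u+.008)[0]
    m=pix_plane(p,M,[[314.2,343.6]],u+.04)[0]
    print(tip,hole,m,"world",tip-hole,"tool",M[:3,:3].T@(tip-hole))
    tt=M[:3,:3].T
    print("hole rel TCP tool",tt@(hole-M[:3,3]),"mouth",tt@(m-M[:3,3]))
for i in range(5):
    read_camera("top");s=read_state();print(s["position"],s["ee_rot"])
E
```

```text
[0.57   0.0514 0.082 ] [0.5727 0.0503 0.1154] [ 0.5772 -0.0043  0.1474] world [-0.0028  0.0011 -0.0334] tool [ 0.0014 -0.0028  0.0334]
hole rel TCP tool [ 0.0562 -0.0001  0.0048] mouth [ 0.0014 -0.0008 -0.0271]
[0.57   0.0516 0.082 ] [0.5727 0.0503 0.1131] [ 0.5772 -0.0043  0.1451] world [-0.0028  0.0014 -0.0311] tool [ 0.0017 -0.0027  0.0311]
hole rel TCP tool [ 0.0562 -0.0001  0.0048] mouth [ 0.0014 -0.0008 -0.0271]
[ 0.5779 -0.0056  0.12  ] [2.1095 2.3241 0.0019]
[ 0.5778 -0.0055  0.1198] [2.1097 2.3243 0.0016]
[ 0.5778 -0.0055  0.1197] [2.1099 2.3245 0.0014]
[ 0.5777 -0.0055  0.1196] [2.1099 2.3246 0.0012]
[ 0.5777 -0.0055  0.1195] [2.1099 2.3247 0.0011]
```

>>> apply_moves --deltas '[[[0,0,-0.4],[0.0012,-0.0017,0.005],1],[[0,0,-0.4],[0.0012,-0.0017,0.01],1],[[0,0,-0.4],[0.0012,-0.0017,0.015],1],[[0,0,-0.4],[0.0012,-0.0017,0.018],1],[[0,0,-0.4],[0.0012,-0.0017,0.018],1],[[0,0,-0.4],[0.0012,-0.0017,0.018],1],[[0,0,-0.4],[0.0012,-0.0017,0.018],1],[[0,0,-0.4],[0.0012,-0.0017,0.018],1],[[0,0,-0.4],[0.0012,-0.0017,0.018],1]]'

```text
clock: 8.8
position: [0.5759, -0.0045, 0.1015]
ee_rot: [2.102, 2.332, 0.001]
force: [0.0, -0.0, -2.8]
finger_gap: 0.033
grip_force: 60.3
```

```bash
python3 - <<'E'
from h import *
M=T();p=read_camera("wrist");print(M)
np.savez("w4.npz",M=M,**{k:p[k] for k in("fx","fy","cx","cy","hand_eye","pixels")})
im=p["pixels"]
b=cv2.resize(im[145:220,275:355],(640,600),interpolation=cv2.INTER_CUBIC)
cv2.imwrite("pics/w4.png",b[:,:,::-1])
E
```

```text
[[-0.1035  0.9946  0.0021  0.5759]
 [ 0.9946  0.1035 -0.0009 -0.0045]
 [-0.0011  0.002  -1.      0.1015]
 [ 0.      0.      0.      1.    ]]
```

View pics/w4.png

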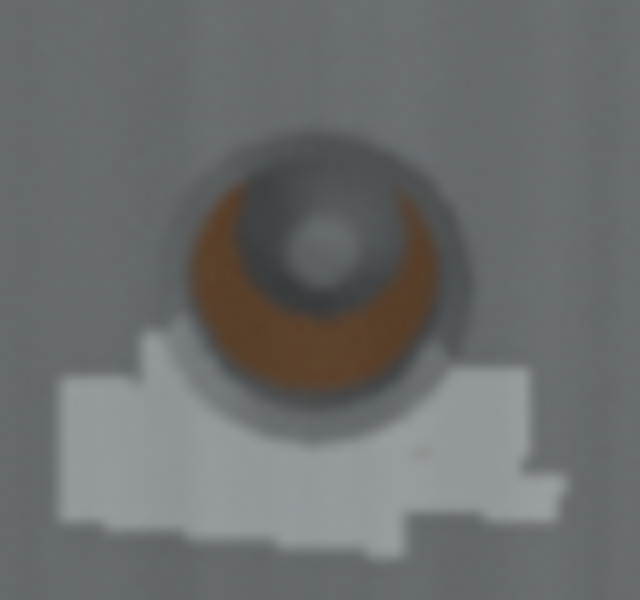

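The pin tip at (315.2,176.2) now lies almost central in the hole, whose rim is centred at (314.8,180.6).

```bash
python3 - <<'E'
from h import *
p,M=load("w4.npz");u=.1015-.0129
tip=pix_plane(p,M,[[315.25,176.25]],.082)[0];hole=pix_plane(p,M,[[314.75,180.6]],u+.008)[0]
m=pix_plane(p,M,[[314.2,343.6]],u+.04)[0];t=M[:3,:3].T
print(t@(tip-hole),t@(hole-M[:3,3]),t@(m-M[:3,3]))
E
```

```text
[0.     0.0002 0.0146] [ 0.0562 -0.0006  0.0048] [ 0.0014 -0.0008 -0.0271]
```

>>> apply_moves --deltas '[[[0,0,0.2],[0,0,0.003],1],[[0,0,0.2],[0,0,0.006],1],[[0,0,0.2],[0,0,0.009],1],[[0,0,0.2],[0,0,0.012],1],[[0,0,0.2],[0,0,0.015],1],[[0,0,0.2],[0,0,0.018],1],[[0,0,0.2],[0,0,0.02],1],[[0,0,0.2],[0,0,0.02],1]]'

```text
clock: 9.65
position: [0.5758, -0.0045, 0.0811]
ee_rot: [2.106, 2.329, 0.001]
force: [0.6, -0.0, -2.6]
finger_gap: 0.0333
grip_force: 60.3
```

>>> apply_moves --deltas '[[[0,0,0],[0,0,0.002],1],[[0,0,0],[0,0,0.004],1],[[0,0,0],[0,0,0.006],1],[[0,0,0],[0,0,0.007],1],[[0,0,0],[0,0,0.008],1],[[0,0,0],[0,0,0.009],1],[[0,0,0],[0,0,0.009],1]]'

```text
clock: 10.35
position: [0.5759, -0.0045, 0.073]
ee_rot: [2.106, 2.328, 0.001]
force: [-1.7, 0.2, 5.2]
finger_gap: 0.0332
grip_force: 61.2
```

>>> apply_moves --deltas '[[[0,0,0],[0,0,0],0.55],[[0,0,0],[0,0,0],0.4],[[0,0,0],[0,0,0],0.2],[[0,0,0],[0,0,0],0],[[0,0,0],[0,0,0],0],[[0,0,0],[0,0,-0.02],0],[[0,0,0],[0,0,-0.05],0],[[0,0,0],[0,0,-0.1],0],[[0,0,0],[0,0,-0.15],0],[[0,0,0],[0,0,-0.2],0]]'

```text
clock: 11.35
position: [0.5751, -0.0043, 0.2744]
ee_rot: [2.106, 2.328, 0.001]
force: [1.2, -0.2, -0.1]
finger_gap: 0.0856
grip_force: 0.0
```

```bash
python3 - <<'E'
from h import *
M=T();p=read_camera("wrist");print(M)
np.savez("w5.npz",M=M,**{k:p[k] for k in("fx","fy","cx","cy","hand_eye","pixels")})
im=p["pixels"];s=read_camera("scene");
print([spot_in(p,t)[:1] for t in("cover","cover_mouth")])
c=cv2.resize(s["pixels"][200:340,260:380],(514,600),interpolation=cv2.INTER_CUBIC)[:,:,::-1]
d=cv2.resize(im[120:480,200:440],(280,420))[:,:,::-1];d=np.vstack([d,np.zeros((180,280,3),np.uint8)])
cv2.imwrite("pics/w5.png",np.hstack([c,d]))
go([.40,.25,.25],14)
E
```

```text
[[-0.1     0.995   0.0019  0.5751]
 [ 0.995   0.1    -0.0009 -0.0043]
 [-0.0011  0.0018 -1.      0.2744]
 [ 0.      0.      0.      1.    ]]
[[{'point': [0.574, 0.0051, 0.0695], 'conf': 0.84}], []]
turn [ 0.2347  0.1125 -8.2557] alt [  0.169   -0.3523 171.7439] shift [ 0.2708 -0.1499  0.0224]
```

View pics/w5.png

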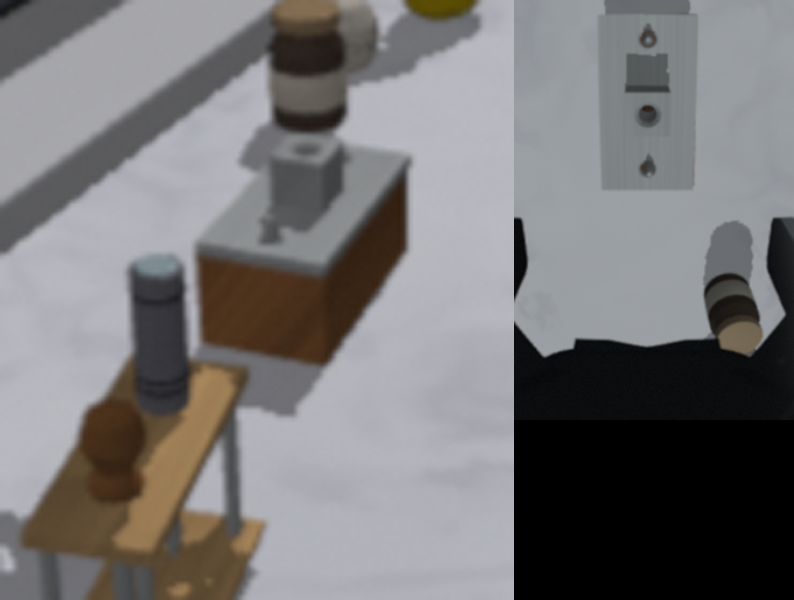

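The cover is flush, with both pins protruding through its holes. Now I move towards the drainer.

```bash
python3 - <<'E'
from h import *
go([.49,.22,.28],14)
E
```

```text
turn [ 0.2347  0.1125 -8.2557] alt [  0.169   -0.3523 171.7439] shift [ 0.2319 -0.0632 -0.0072]
```

>>> apply_moves --deltas '[[[0,0,-8.3],[0.04,-0.01,-0.006],0.2],[[0,0,-8.3],[0.08,-0.02,-0.006],0.2],[[0,0,-8.3],[0.12,-0.03,-0.006],0.2],[[0,0,-8.3],[0.16,-0.045,-0.006],0.2],[[0,0,-8.3],[0.2,-0.055,-0.006],0.2],[[0,0,-8.3],[0.232,-0.063,-0.006],0.2],[[0,0,-8.3],[0.232,-0.063,-0.006],0.2],[[0,0,-8.3],[0.232,-0.063,-0.006],0.2],[[0,0,-8.3],[0.232,-0.063,-0.006],0.2],[[0,0,-8.3],[0.232,-0.063,-0.006],0.2]]'

```text
clock: 12.55
position: [0.4898, 0.2192, 0.2774]
ee_rot: [1.934, 2.474, -0.001]
force: [0.5, -1.2, 0.7]
finger_gap: 0.0682
grip_force: 0.0
```

```bash
python3 - <<'E'
from h import *
M=T();p=read_camera("wrist");print(M,read_state()["clock"])
np.savez("w6.npz",M=M,**{k:p[k] for k in("fx","fy","cx","cy","hand_eye","pixels")})
im=p["pixels"];cv2.imwrite("pics/w6.png",im[:,:,::-1])
print([spot_in(p,t)[:1] for t in("thermometer","tester","drainer")])
E
```

```text
[[-0.2412  0.9705  0.001   0.4898]
 [ 0.9705  0.2412 -0.0013  0.2192]
 [-0.0015  0.0007 -1.      0.2774]
 [ 0.      0.      0.      1.    ]] 12.6
[[{'point': [0.5062, 0.2681, 0.1722], 'conf': 0.94}], [{'point': [0.4944, 0.3363, 0.1405], 'conf': 0.89}], [{'point': [0.4955, 0.3065, 0.1001], 'conf': 0.82}]]
```

View pics/w6.png

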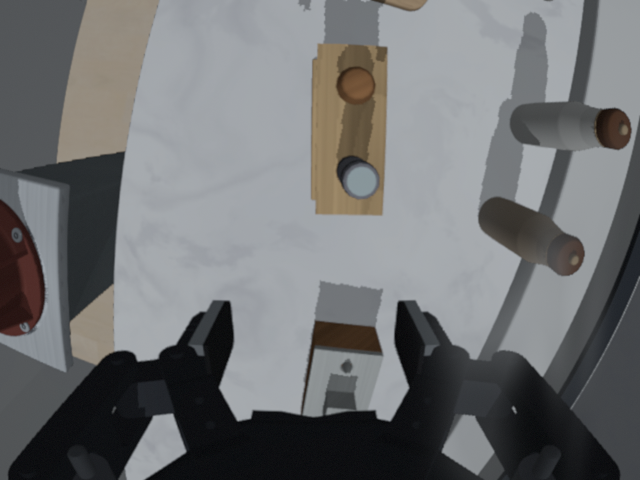

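The thermometer's handle top is at (360.5,180), the tester's knob at (356,85), and the drainer's top plate spans (318,44) to (383,215), parallel to the tool axes.

```bash
python3 - <<'E'
from h import *
p,M=load("w6.npz")
t=pix_plane(p,M,[[360.5,180]],.175)[0];k=pix_plane(p,M,[[356,85]],.135)[0];print(t,k,np.linalg.norm((t-k)[:2]))
e=pix_plane(p,M,[[318,44],[387,46],[383,215],[316,214]],.1);print(e,e.mean(0))
c=e.mean(0);d=(e[0]+e[1]-e[2]-e[3]);d/=np.linalg.norm(d);print("yaw",np.degrees(np.arctan2(d[1],d[0]))-90,"holes",c+d*.035,c-d*.035)
for z in(.175,):
    r=pix_plane(p,M,[[342,180],[380,180],[360.5,160.5],[360.5,199.5]],z);print(r)
# Hough check of handle top
g=cv2.cvtColor(p["pixels"],cv2.COLOR_RGB2GRAY)[150:210,330:392];print((lambda c:None if c is None else c[0]+[330,150,0])(cv2.HoughCircles(cv2.resize(g,None,fx=4,fy=4),cv2.HOUGH_GRADIENT,1,100,param1=100,param2=20,minRadius=60,maxRadius=95)/np.float32(4)))
go([t[0],t[1],.21],14)
E
```

```text
[0.5084 0.2693 0.175 ] [0.4926 0.3359 0.135 ] 0.0684483459721991
[[0.4554 0.3684 0.1   ]
 [0.5126 0.383  0.1   ]
 [0.5481 0.2371 0.1   ]
 [0.4898 0.2232 0.1   ]] [0.5015 0.3029 0.1   ]
yaw 13.505595394201578 holes [0.4933 0.3369 0.1   ] [0.5097 0.2689 0.1   ]
[[0.4964 0.2662 0.175 ]
 [0.5212 0.2727 0.175 ]
 [0.505  0.2819 0.175 ]
 [0.512  0.2565 0.175 ]]Traceback (most recent call last):
  File "<stdin>", line 9, in <module>
TypeError: unsupported operand type(s) for /: 'NoneType' and 'float'
```

```bash
python3 - <<'E'
from h import *
go([.5087,.2692,.118],13.7)
E
```

```text
turn [0.0856 0.0758 0.2777] alt [  -0.1189    0.1343 -179.7223] shift [0.0438 0.0301 0.1599]
```

>>> apply_moves --deltas '[[[0,0,0.3],[0.022,0.015,0.0],0],[[0,0,0.3],[0.044,0.03,0.0],0],[[0,0,0.3],[0.044,0.03,0.03],0],[[0,0,0.3],[0.044,0.03,0.06],0],[[0,0,0.3],[0.044,0.03,0.09],0],[[0,0,0.3],[0.044,0.03,0.12],0],[[0,0,0.3],[0.044,0.03,0.145],0],[[0,0,0.3],[0.044,0.03,0.158],0],[[0,0,0.3],[0.044,0.03,0.16],0],[[0,0,0.3],[0.044,0.03,0.16],0]]'

```text
clock: 13.75
position: [0.5087, 0.27, 0.1185]
ee_rot: [1.939, 2.469, 0.001]
force: [0.1, 0.9, 0.4]
finger_gap: 0.0855
grip_force: 0.0
```

>>> apply_moves --deltas '[[[0,0,0],[0,0,0],0.5],[[0,0,0],[0,0,0],0.6],[[0,0,0],[0,0,0],0.7],[[0,0,0],[0,0,0],0.8],[[0,0,0],[0,0,0],1],[[0,0,0],[0,0,0],1],[[0,0,0],[0,0,0],1]]' --newtons 90

```text
clock: 14.45
position: [0.5085, 0.2701, 0.1185]
ee_rot: [1.938, 2.469, 0.002]
force: [-1.6, -1.2, 5.0]
finger_gap: 0.0244
grip_force: 87.9
```

>>> apply_moves --deltas '[[[0,0,0],[0,0,-0.01],1],[[0,0,0],[0,0,-0.025],1],[[0,0,0],[0,0,-0.045],1],[[0,0,0],[0,0,-0.065],1],[[0,0,0],[0,0,-0.085],1],[[0,0,0],[0,0,-0.105],1],[[0,0,0],[0,0,-0.125],1],[[0,0,0],[0,0,-0.145],1],[[0,0,0],[0,0,-0.15],1],[[0,0,0],[0,0,-0.15],1]]'

```text
clock: 15.45
position: [0.5084, 0.2703, 0.2686]
ee_rot: [1.938, 2.469, 0.003]
force: [0.2, -0.9, -1.3]
finger_gap: 0.0241
grip_force: 88.2
```

```bash
python3 - <<'E'
from h import *
p,M=load("w5.npz")
m=pix_plane(p,M,[[314.8,219.4]],.1)[0];print("mouth w5",m,M[:3,:3].T@(m-M[:3,3]))
M=T();print(M)
go([.5757,-.0022,.248],5.7)
E
```

```text
mouth w5 [ 0.5751 -0.0047  0.1   ] [-0.0002 -0.0003  0.1744]
[[-0.2376  0.9714  0.0032  0.5084]
 [ 0.9714  0.2376 -0.0004  0.2703]
 [-0.0011  0.003  -1.      0.2686]
 [ 0.      0.      0.      1.    ]]
turn [0.1759 0.0514 8.0424] alt [  -0.0772    0.2643 -171.9574] shift [-0.2807  0.0006  0.0209]
```

>>> apply_moves --deltas '[[[0.1,0,8],[-0.03,0,0.0],1],[[0.1,0,8],[-0.07,0,0.0],1],[[0.1,0,8],[-0.11,0,0.0],1],[[0.1,0,8],[-0.15,0,0.0],1],[[0.1,0,8],[-0.19,0,0.01],1],[[0.1,0,8],[-0.23,0,0.02],1],[[0.1,0,8],[-0.26,0,0.03],1],[[0.1,0,8],[-0.275,0,0.035],1],[[0.1,0,8],[-0.2815,0.0005,0.035],1],[[0.1,0,8],[-0.2815,0.0005,0.035],1]]'

```text
clock: 16.45
position: [0.5753, -0.0031, 0.233]
ee_rot: [2.108, 2.329, -0.002]
force: [0.3, 0.6, -0.7]
finger_gap: 0.0244
grip_force: 88.2
```

>>> apply_moves --deltas '[[[0,0,0],[0,0,0],1],[[0,0,0],[0,0,0],1],[[0,0,0],[0,0,0],1],[[0,0,0],[0,0,0],1],[[0,0,0],[0,0,0],1]]'

```text
clock: 16.95
position: [0.5754, -0.0028, 0.2335]
ee_rot: [2.106, 2.33, -0.001]
force: [1.0, -1.2, -0.1]
finger_gap: 0.0245
grip_force: 88.2
```

```bash
python3 - <<'E'
from h import *
M=T();p=read_camera("wrist");s=read_camera("scene");print(M,read_state()["clock"])
np.savez("w7.npz",M=M,s=s["pixels"],**{k:p[k] for k in("fx","fy","cx","cy","hand_eye","pixels")})
E=s["extrinsics"];
def pr(X):
    c=E[:3]@np.r_[X,1];return np.array([s["cx"]+s["fx"]*c[0]/-c[2],s["cy"]-s["fy"]*c[1]/-c[2]])
print("mouth",pr([.575,-.0045,.1]),"tip",pr([*M[:2,3],M[2,3]-.1085]))
im=p["pixels"]
a=cv2.resize(im[120:420,220:420],(400,600),interpolation=cv2.INTER_CUBIC)
b=cv2.resize(s["pixels"][170:290,290:370],(400,600),interpolation=cv2.INTER_CUBIC)
cv2.imwrite("pics/w7.png",np.hstack([a,b])[:,:,::-1])
E
```

```text
[[-0.1005  0.9949  0.0003  0.5754]
 [ 0.9949  0.1005 -0.0012 -0.0028]
 [-0.0012  0.0002 -1.      0.2335]
 [ 0.      0.      0.      1.    ]] 17.05
mouth [331.3133 233.7592] tip [330.6505 225.1004]
```

View pics/w7.png

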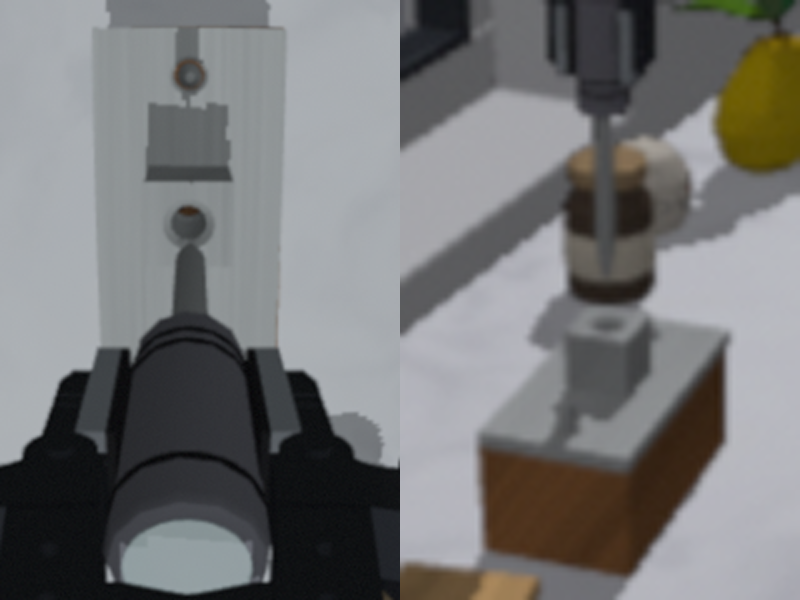

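The wrist view shows the thermometer's point at (315.2,242.5) and the opening at (314.3,231.5). In the scene view the point is at (331.2,225) above the opening at (331.6,234.6).

```bash
python3 - <<'E'
from h import *
p,M=load("w7.npz")
for z in(.125,.127):
    m=pix_plane(p,M,[[314.25,231.5]],.1)[0];t=pix_plane(p,M,[[315.2,242.5]],z)[0]
    print(m,t,"tool shift",M[:3,:3].T@(m-t),m-t)
s=read_camera("scene");H=np.linalg.inv(s["extrinsics"])
def sp(u,v,z):
    r=H[:3,:3]@[(u-s["cx"])/s["fx"],-(v-s["cy"])/s["fy"],-1];return H[:3,3]+r*(z-H[2,3])/r[2]
a=sp(331.6,234.6,.1);b=sp(331.2,225,.125);print(a,b,M[:3,:3].T@(a-b))
E
```

```text
[ 0.5747 -0.0031  0.1   ] [ 0.5755 -0.0043  0.125 ] tool shift [ 0.0012 -0.0007  0.025 ] [-0.0008  0.0011 -0.025 ]
[ 0.5747 -0.0031  0.1   ] [ 0.5754 -0.0037  0.127 ] tool shift [ 0.0006 -0.0007  0.027 ] [-0.0007  0.0005 -0.027 ]
[ 0.5721 -0.0005  0.1   ] [ 0.5744 -0.0039  0.125 ] [ 0.0037 -0.002   0.025 ]
```

>>> apply_moves --deltas '[[[0,0,0],[0.001,-0.0007,0.005],1],[[0,0,0],[0.001,-0.0007,0.012],1],[[0,0,0],[0.001,-0.0007,0.018],1],[[0,0,0],[0.001,-0.0007,0.024],1],[[0,0,0],[0.001,-0.0007,0.03],1],[[0,0,0],[0.001,-0.0007,0.036],1],[[0,0,0],[0.001,-0.0007,0.042],1],[[0,0,0],[0.001,-0.0007,0.046],1],[[0,0,0],[0.001,-0.0007,0.046],1]]'

```text
clock: 18.0
position: [0.5743, -0.0023, 0.1867]
ee_rot: [2.107, 2.33, -0.002]
force: [0.3, 0.3, -0.9]
finger_gap: 0.0243
grip_force: 88.2
```

>>> apply_moves --deltas '[[[0,0,0],[0,0,0.006],1],[[0,0,0],[0,0,0.012],1],[[0,0,0],[0,0,0.018],1],[[0,0,0],[0,0,0.024],1],[[0,0,0],[0,0,0.03],1],[[0,0,0],[0,0,0.036],1],[[0,0,0],[0,0,0.042],1],[[0,0,0],[0,0,0.048],1],[[0,0,0],[0,0,0.054],1],[[0,0,0],[0,0,0.058],1]]'

```text
clock: 19.0
position: [0.5749, -0.0025, 0.1291]
ee_rot: [2.107, 2.329, -0.001]
force: [1.5, 0.7, 4.3]
finger_gap: 0.0241
grip_force: 88.9
```

>>> apply_moves --deltas '[[[0,0,0],[0,0,0.003],1],[[0,0,0],[0,0,0.006],1],[[0,0,0],[0,0,0.008],1],[[0,0,0],[0,0,0.01],1],[[0,0,0],[0,0,0.011],1],[[0,0,0],[0,0,0.012],1],[[0,0,0],[0,0,0.012],1]]'

```text
clock: 19.7
position: [0.575, -0.0025, 0.1185]
ee_rot: [2.106, 2.329, -0.0]
force: [-3.7, 0.7, 14.6]
finger_gap: 0.0241
grip_force: 90.5
```

>>> apply_moves --deltas '[[[0,0,0],[0,0,0.001],1],[[0,0,0],[0,0,0.002],1],[[0,0,0],[0,0,0.002],1]]'

```text
clock: 20.0
position: [0.575, -0.0025, 0.1183]
ee_rot: [2.105, 2.328, 0.001]
force: [-8.9, 1.5, 35.5]
finger_gap: 0.0243
grip_force: 92.6
```

>>> apply_moves --deltas '[[[0,0,0],[0,0,-0.002],1],[[0,0,0],[0,0,-0.002],0.6],[[0,0,0],[0,0,-0.002],0.3],[[0,0,0],[0,0,-0.002],0],[[0,0,0],[0,0,-0.002],0],[[0,0,0],[0,0,-0.002],0],[[0,0,0],[0,0,-0.04],0],[[0,0,0],[0,0,-0.08],0],[[0,0,0],[0,0,-0.12],0],[[0,0,0],[0,0,-0.15],0]]'

```text
clock: 21.0
position: [0.575, -0.0023, 0.2679]
ee_rot: [2.106, 2.328, 0.0]
force: [0.7, 0.6, -0.3]
finger_gap: 0.0855
grip_force: 0.0
```

```bash
python3 - <<'E'
from h import *
s=read_camera("scene");t=read_camera("top");print(read_state()["clock"],read_state()["force"],read_state()["finger_gap"])
for n in("thermometer","cover","tester","mill","jar"):print(n,[(d["point"],d["conf"]) for d in (spot_in(s,n)[:1]+spot_in(t,n)[:1])])
a=cv2.resize(s["pixels"][170:290,290:370],(400,600),interpolation=cv2.INTER_CUBIC)
b=cv2.resize(t["pixels"][180:300,280:360],(400,600),interpolation=cv2.INTER_CUBIC)
cv2.imwrite("pics/w8.png",np.hstack([a,b])[:,:,::-1])
E
```

```text
21.1 [ 0.6364  0.0763 -0.1586] 0.08540660422890434
thermometer [([0.5732, 0.0052, 0.1444], 0.73)]
cover [([0.5658, 0.0111, 0.0665], 0.98)]
tester [([0.4899, 0.3398, 0.1212], 0.59), ([0.4907, 0.3334, 0.1405], 0.57)]
mill [([0.7003, 0.2731, 0.0879], 0.92), ([0.7028, 0.246, 0.1165], 0.59)]
jar [([0.6871, -0.219, 0.0622], 0.52), ([0.687, -0.2248, 0.0835], 0.64)]
```

View pics/w8.png

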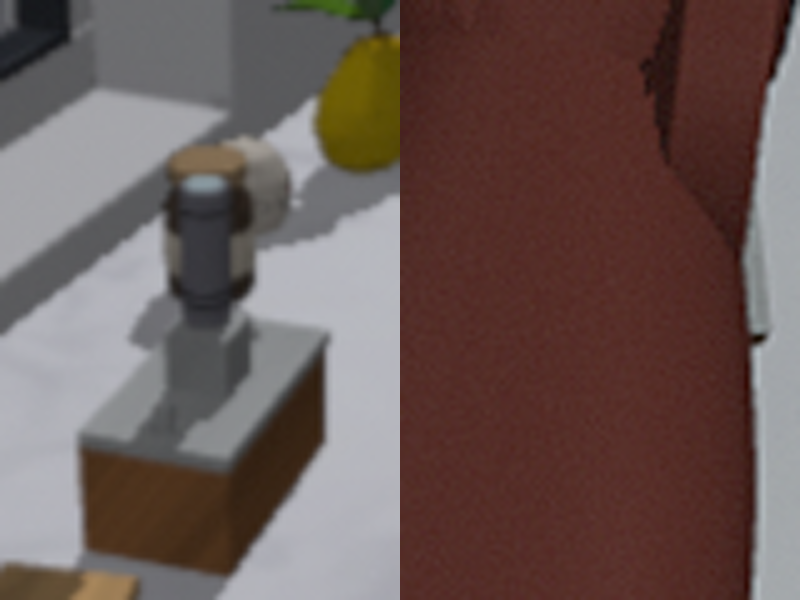

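The handle sits upright on the boss and the cover is flush. The tester, mill and jar have not moved, and the gripper is clear.

```bash
python3 -c "
from bench import *
print(sign_off())"
```

```text
the job is handed in; nothing more can be done
None
```

The job is handed in at about 21 s of the 67 s allowed: the cover is flush over both pins, the thermometer is fully home and upright, the tester, mill and jar are where they were, and the gripper is clear; the judge's verdict was not returned.

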